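Put the cup in the steriliser chest and lower its heavy lid onto the catch

TASK

Pick up the small white ceramic condiment cup from the mat and stand it upright on the floor of the open steel steriliser chest. Then push the chest's heavy lid over from behind, lower it gently without slamming, and press its free edge home past the catch until it is fully shut; keep pressing with about 18 N for a second to bed the seal, never with more than 25 N, and let go. Leave the other things on the table where they are.

Things in the scene. Friction and masses are not known exactly. Their poses are not given: they have to be found in the camera images.
- cup_center (a point): centre (half-way up, on the axis) of the white ceramic condiment cup: plain straight-sided open cup without handle, 60 mm across, 50 mm tall, wall 4 mm, 0.13 to 0.21 kg, upright on the grey 3 mm mat to the robot's right; the glass ramekin (88 mm wide) and stone mortar are not it. z is the cup's axis.
- chest: fixed steel steriliser chest, open-topped box 270 mm along its x, 200 mm along y, walls 12 mm thick, 90 mm tall. Origin: centre of its underside, on the table; z up. Black control panel on its -x end. A black rubber seal frame on the wall tops carries hinge, lid and catch; thicker or thinner, it stands 4 to 16 mm above the walls. This is NOT measured: find it by touch.
- chest_floor (a point): centre of the upper face of the chest's inner floor (246 x 176 mm), 16 mm above the table, where the cup is to stand; axes as the chest.
- hinge_line (a point): fixed to the chest: middle of the hinge line for the LOWEST seal, 94 mm above the table, 100 mm to the chest's +y from its centre; the true line is 0 to 12 mm higher. It runs along the chest's x. The lid is a plain steel plate 274 mm (chest x) by 218 mm, 12 mm thick, 1.0 to 1.6 kg, its underside in the hinge plane; shut, it reaches 216 mm from the hinge line to the chest's -y.
- catch (a point): fixed to the chest: outer face of the middle of its -y wall, 85 mm above the table; the true catch is 0 to 12 mm higher. Closing at about 0.04 rad, the striker under the lid's free edge meets this sprung catch: 10 to 16 N of push near that edge gets it past, at about 0.015 rad, then it draws the lid to 0, where the seal stops it (about 14 N per mm). A lid left short of the catch stays ajar.
- lid (a joint): lid angle in rad: 0 = shut, flat on the seal, outside 106 to 118 mm above the table; 1.57 = upright; starts past upright at 1.62 to 1.85, leaning to the chest's +y; stop at 1.95. A stiff friction hinge (1.9 N m) holds the lid wherever it is left, so it never falls and must be pushed all the way on its outside, with about 2 to 12 N near the free edge.
Things that resemble listed ones, but are neither listed nor needed, are in the scene too. Leave any pink or red look-alike of the part that bears cup_center alone.

How it is judged:
On the way, in this order (a step that is already met when the one before it is completed fails the run):
1. the cup stands upright and let go on the chest's floor, while the lid is still open (x of cup_center in the frame of chest_floor between -0.095 and 0.095 m and y of cup_center in the frame of chest_floor between -0.06 and 0.06 m and z of cup_center in the frame of chest_floor below 0.03 m and angle between cup_center's own z axis and vertical below 0.15 rad and contact force between cup and the fingers below 0.1 N and value of joint lid above 1.2 rad), for 0.2 s.
2. the lid is shut past its catch and kept pressed on its seal by the fingers with over 12 N (value of joint lid below 0.01 rad and contact force between chest and the fingers above 12 N), for 0.4 s.
At the end, for the whole second after the job is handed in: The lid is shut on its catch (joint below 0.010 rad, about 2 mm at the free edge) and at rest, and the cup stands upright (within 0.15 rad) at rest on the floor inside the chest (value of joint lid below 0.01 rad and velocity of joint lid between -0.05 and 0.05 rad/s and x of cup_center in the frame of chest_floor between -0.095 and 0.095 m and y of cup_center in the frame of chest_floor between -0.06 and 0.06 m and z of cup_center in the frame of chest_floor below 0.03 m and angle between cup_center's own z axis and vertical below 0.15 rad and linear speed of cup below 0.02 m/s); the robot touches nothing.
It fails at once if the lid slams: it closes faster than 0.8 rad/s within the last 0.3 rad (value of joint lid below 0.3 rad and velocity of joint lid below -0.8 rad/s).
It fails at once if the robot pushes on the chest or its lid with more than 28 N (contact force between chest and the fingers above 28 N or contact force between chest and the arm above 28 N).
It fails at once if the cup is tipped over (angle between cup_center's own z axis and vertical above 0.7 rad).
It fails at once if another thing on the table is moved by more than 30 mm (distance of any of mortar, ramekin, colander, pestle, spoon_a, spoon_b from where it was at the start of the episode above 0.03 m).
It also fails if it takes over 72 s, if anything falls off the work surface, if the arm or the gripper's body presses on something with over 40 N, if the wrist force passes 120 N, or if a joint passes its speed limit or range.

ROBOT

A 7-joint arm with a two-finger parallel gripper is mounted at the origin on the work surface. World frame = base frame: x ahead of the robot, y to its left, z up, the work surface at z = 0. Lengths are in m, angles in rad, forces in N, time in s.
With the tool pointing down it reaches from about 0.425 to 0.925 m from the base axis. Payload 6.8 kg.
Tool frame: the origin (TCP) lies on the front face of the gripper's body, between the roots of the fingers; the fingertips stand 73 mm ahead of it and the grasp point (between the pads) lies 54 mm ahead of it (env.nose_length is the distance from the TCP to the fingertips, in m); z points along the fingers, y is the direction in which the jaws open and shut (so a half turn about z gives the same grasp; the last joint's range is limited). The gripper opens to 85 mm and grips with 20 to 120 N. Pads are 22 mm wide; open, the fingers measure 114 mm over their backs; the gripper's body (76 mm by 85 mm) begins 54 mm behind the grasp point. The pads swing forward as they close: fully open they stand 13 mm farther back than shut.
Start: joints at [1.147, 0.477, 0.022, 1.555, -0.011, 1.109, -0.083], TCP at [0.21, -0.642, 0.304] pointing down, gripper open.
Joint ranges: [-2.96, 2.96], [-0.34, 2.1], [-1.41, 1.46], [0.24, 2.44], [-1.37, 4.51], [0.17, 1.92], [-2.96, 2.96]. Speed limits (rad/s): [2.39, 2.39, 3.14, 3.14, 3.14, 3.14, 3.14].

INTERFACE

Orientations are given as a unit quaternion [w, x, y, z].
In Python, from cell import env, kin, camera, calibration, job gives the robot as it stands. The module is installed in compiled form; this text tells all that it offers. Calls block until the motion is done:
- env.reach(position, orientation): joint-space move of the TCP to a pose.
- env.movel(position, velocity=0.15, rot=None, stop_force=None): straight line of the TCP; rot=None keeps the orientation; velocity is the mean speed in m/s. With stop_force (N) it stops when the force on the tool has changed by that much, and returns True; else False.
- env.goto_joints(angles): joint-space move.
- env.grip(opening, f_grip=None): finger opening in m; f_grip is the grip in N (None keeps the last); returns when the fingers have stopped.
- env.dwell(seconds).
- kin.inverse_kinematics(position, orientation): joint angles nearest the present ones, or None.
- env.get_state(): the state.
- camera(name): name is "scene" or "side" or "wrist"; returns (picture, depth): 400x640x3 uint8, blue, green, red; 400x640 float32, m along the optical axis (not along the pixel's ray), 0 where there is no reading.
- calibration(name): a dict with "fx", "fy", "cx", "cy" (pixels), "k1" (the pictures are not rectified: a ray, as slopes to the right and down, at radius r is drawn at 1 + k1 r^2 times it, then the intrinsics apply), "rvec" (rotation vector, rad) and "tvec" (3), from world to camera coordinates, as OpenCV has them. Camera axes: x right, y down, z forward; pixel columns grow to the right and rows downward; lengths in m; the calibration is good to about 2 mm. A picture is of the moment at which its call begins: read the wrist's pose just before it. calibration takes no time and is no camera call; for the wrist camera it gives the pose at the moment of the call.
A pose or a line that the arm cannot do raises env.PlanningError and nothing moves.
- job.job_done(): hands the job in, once; it reports no verdict.
The state is a dict: "time": time; "qpos": joint angles; "joint_velocities": joint speeds; "joint_torque": joint torques, N m; "tcp_pos": TCP position; "orientation": TCP orientation; "force": force on the tool from outside, world axes, zero at the start; "torque": the same for the moment, N m; "opening": finger opening in m.
Only numpy, scipy, OpenCV 4.12 (cv2) and the standard library are available. Lean on these libraries where they do the work, as an engineer would, in place of code of your own. Each camera call takes 0.05 s, during which the arm holds its last target.

## Working session

There is one attempt and no reset: what is moved stays moved. The work goes in short steps, each a Python script; the robot and the scene stay as the last script left them, time stands still between calls to the robot, and variables do not carry over. Pictures are saved under pics/ and viewed, and the job is handed in when it is done.

```bash
mkdir -p pics; ls; cat > h.py <<'E'
import numpy as np, cv2
from cell import env, kin, camera, calibration, job
def unproj(cal,u,v,d):
    K=np.array([[cal['fx'],0,cal['cx']],[0,cal['fy'],cal['cy']],[0,0,1.]])
    u=np.atleast_1d(u).astype(float);v=np.atleast_1d(v).astype(float);d=np.atleast_1d(d)
    xy=cv2.undistortPoints(np.stack([u,v],1)[:,None],K,np.array([cal['k1'],0,0,0.]))[:,0]
    P=np.c_[xy*d[:,None],d]
    R=cv2.Rodrigues(np.array(cal['rvec'],float))[0]
    return (P-np.array(cal['tvec']).ravel())@R
def cloud(n,save=None):
    cal=calibration(n); im,d=camera(n)
    if save: cv2.imwrite(save,im)
    vv,uu=np.mgrid[0:400,0:640]
    return im,d,unproj(cal,uu.ravel(),vv.ravel(),d.ravel()).reshape(400,640,3)
E
python3 - <<'E'
from h import *
s=env.get_state();print(s)
for n in ['scene','side','wrist']:
    im,d,P=cloud(n,f'pics/{n}0.png'); np.savez(f'{n}0.npz',im=im,d=d,P=P); print(n,calibration(n))
E
```

```text
pics
{'time': 0.0, 'qpos': array([ 1.14685711,  0.4778375 ,  0.02233954,  1.55643103, -0.01149966,
        1.10928355, -0.08309803]), 'joint_velocities': array([-1.99015488e-03, -1.03886160e-03,  3.54389653e-05,  2.01415547e-04,
        1.41789179e-03, -6.93644894e-04,  4.07699982e-04]), 'joint_torque': array([ 1.73979224e-04, -5.96462703e+01,  1.60772167e+00, -2.81199324e+01,
        1.24388631e-02,  9.29618545e-03, -5.58718170e-06]), 'tcp_pos': array([ 0.20952249, -0.64118888,  0.30290913]), 'orientation': array([-8.90877957e-04,  9.87554281e-01,  1.57275882e-01, -2.11397948e-04]), 'force': array([-0.01681695, -0.87003608, -0.83761138]), 'torque': array([-0.01037429, -0.00827563,  0.0061789 ]), 'opening': 0.08529133004553031}
scene {'fx': 458.3423078912708, 'fy': 458.3423078912708, 'cx': 317.64022807200877, 'cy': 202.61960570458896, 'k1': -0.09102692203256936, 'rvec': array([ 2.44526306,  0.69186642, -0.24069169]), 'tvec': array([-0.33782357, -0.25538644,  1.2750133 ])}
side {'fx': 370.259382218986, 'fy': 370.259382218986, 'cx': 324.7545699057343, 'cy': 199.44125408477882, 'k1': -0.05623513381931069, 'rvec': array([ 1.11306786,  2.35072389, -1.05636424]), 'tvec': array([ 0.42220067, -0.12365342,  1.11317595])}
wrist {'fx': 353.6469531906662, 'fy': 353.6469531906662, 'cx': 322.8363683111512, 'cy': 202.40766058113832, 'k1': -0.05006193137740461, 'rvec': array([-2.31832697,  1.68047223,  0.28019523]), 'tvec': array([-0.67491359, -0.0429831 ,  0.38099793])}
```

View pics/scene0.png

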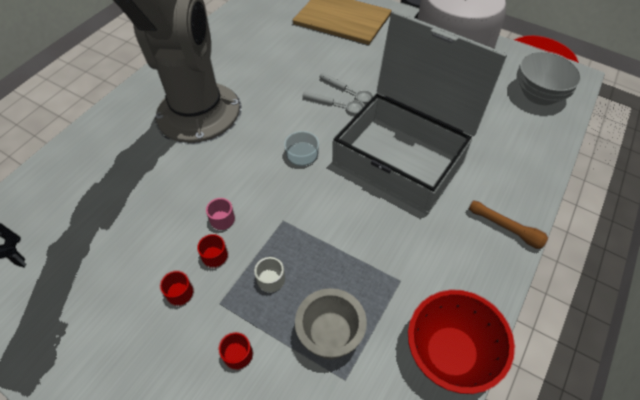

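View pics/side0.png

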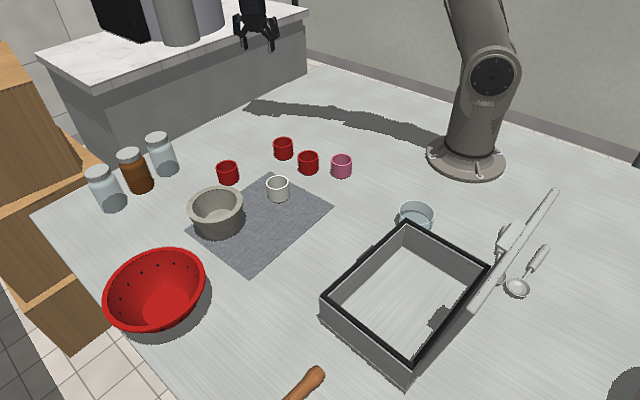

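View pics/wrist0.png

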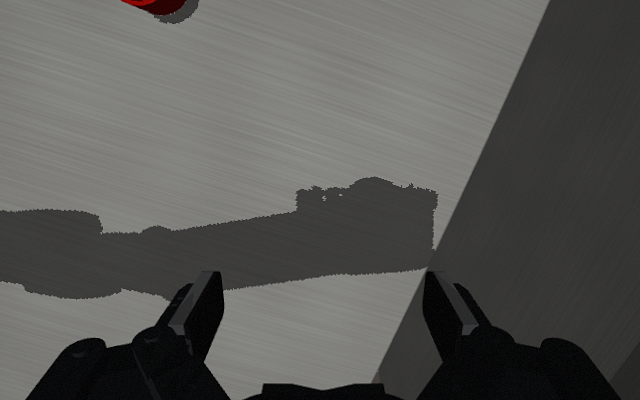

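The scene camera shows the white cup at about (269,275) on the mat. The mortar is next to it at (330,325). The chest is centred near (402,150) with its lid open behind it, and the catch is on its near wall at (382,168). Next I'll measure the cup and chest.

```bash
python3 - <<'E'
import numpy as np,cv2
for n in ['scene','side']:
    D=np.load(f'{n}0.npz');im,d,P=D['im'],D['d'],D['P']
    cs={'scene':(269,272),'side':(278,187)}[n]
    m=np.zeros((400,640),bool);m[cs[1]-22:cs[1]+24,cs[0]-22:cs[0]+22]=1
    Z=P[...,2]
    r=m&(Z>0.045)&(Z<0.06)&(d>0)
    q=P[r]; 
    # circle fit
    xy=q[:,:2];A=np.c_[2*xy,np.ones(len(xy))];s=np.linalg.lstsq(A,(xy**2).sum(1),rcond=None)[0]
    print(n,'cup',len(q),s[:2],np.sqrt(s[2]+s[:2]@s[:2]),np.percentile(Z[m&(d>0)],[1,50,98,99.5]))
    (c,rad)=cv2.minEnclosingCircle(q[q[:,2]>0.048][:,:2].astype(np.float32));print(c,rad)
    # chest points
    big=np.zeros((400,640),bool)
    if n=='scene': big[15:215,330:505]=1
    else: big[185:400,310:565]=1
    t=P[big&(d>0)]
    for lo,hi in [(0.005,0.025),(0.08,0.092),(0.092,0.11),(0.12,0.35)]:
        a=t[(t[:,2]>lo)&(t[:,2]<hi)];print(lo,hi,len(a),a.min(0).round(3),a.max(0).round(3))
    a=t[(t[:,2]>0.085)&(t[:,2]<0.112)]
    print(np.histogram(a[:,2],bins=14,range=(0.085,0.113)))
    print(cv2.minAreaRect(a[:,:2].astype(np.float32)))
    img=im[...,:3].copy()
E
```

```text
scene cup 230 [ 0.47750058 -0.3162642 ] 0.02791906736340015 [-0.00158396  0.00442272  0.05338219  0.05475438]
(0.47645172476768494, -0.3160174787044525) 0.03063582442700863
0.005 0.025 5600 [ 0.09  -0.025  0.005] [0.813 0.689 0.025]
0.08 0.092 1145 [0.37  0.007 0.08 ] [0.704 0.668 0.092]
0.092 0.11 1962 [0.389 0.01  0.092] [0.707 0.663 0.11 ]
0.12 0.35 10428 [0.398 0.211 0.12 ] [0.71  0.666 0.312]
(array([185, 243, 253, 209, 341, 625, 375, 130,  95,  74,  87,  83,  84,
        54]), array([0.085, 0.087, 0.089, 0.091, 0.093, 0.095, 0.097, 0.099, 0.101,
       0.103, 0.105, 0.107, 0.109, 0.111, 0.113]))
((0.5463724732398987, 0.32534489035606384), (0.3005535900592804, 0.6594113707542419), 5.120469570159912)
side cup 163 [ 0.47747892 -0.31363523] 0.027873465367932494 [-0.00202349  0.00318244  0.05269738  0.05383601]
(0.4774215519428253, -0.314541220664978) 0.03079582005739212
0.005 0.025 9455 [-0.008 -0.231  0.005] [0.803 0.354 0.025]
0.08 0.092 1357 [0.43  0.012 0.08 ] [0.703 0.225 0.092]
0.092 0.11 2483 [0.421 0.012 0.092] [0.706 0.227 0.109]
0.12 0.35 3094 [0.433 0.213 0.12 ] [0.708 0.268 0.313]
(array([ 167,  264,  382,  243,  273, 1054,  866,  142,   20,    7,   11,
          7,    5,    2]), array([0.085, 0.087, 0.089, 0.091, 0.093, 0.095, 0.097, 0.099, 0.101,
       0.103, 0.105, 0.107, 0.109, 0.111, 0.113]))
((0.5630427598953247, 0.12015410512685776), (0.21182455122470856, 0.2811130881309509), 88.762451171875)
```

```bash
python3 - <<'E'
import numpy as np,cv2
D=np.load('scene0.npz');P=D['P'];d=D['d']
# top-down map height
g=np.zeros((450,450,3),np.uint8)
for n in ['scene','side']:
    D=np.load(f'{n}0.npz');im,d,P=D['im'],D['d'],D['P']
    img=np.zeros((500,700,3),np.uint8)
    m=(d>0)&(P[...,2]>0.004)&(P[...,2]<0.4)
    q=P[m];c=im[m]
    o=np.argsort(q[:,2]);q=q[o];c=c[o]
    # x 0.2..1.1 down? row=(1.1-x)*500 ; col=(0.7-y)*500
    r=((1.1-q[:,0])*500).astype(int);k=((0.7-q[:,1])*500).astype(int)
    ok=(r>=0)&(r<500)&(k>=0)&(k<700)
    img[r[ok],k[ok]]=np.clip(c[ok].astype(int)+40,0,255)
    cv2.imwrite(f'pics/top_{n}.png',img)
E
python3 - <<'E'
import numpy as np,cv2
from scipy.optimize import minimize
for n in ['scene','side']:
    D=np.load(f'{n}0.npz');im,d,P=D['im'],D['d'],D['P']
    m=(d>0)&(P[...,2]>0.09)&(P[...,2]<0.102)&(P[...,0]>0.38)&(P[...,0]<0.75)&(P[...,1]>-0.03)&(P[...,1]<0.26)&(im.max(2)<60)
    q=P[m];print(n,len(q),np.median(q[:,2]),cv2.minAreaRect(q[:,:2].astype(np.float32)),q.min(0),q.max(0))
    # inner floor
    f=(d>0)&(P[...,2]>0.009)&(P[...,2]<0.022)&(P[...,0]>0.43)&(P[...,0]<0.7)&(P[...,1]>0.0)&(P[...,1]<0.23)
    q2=P[f];print('floor',len(q2),np.median(q2[:,2]),cv2.minAreaRect(q2[:,:2].astype(np.float32)))
    # lid plane
    l=(d>0)&(P[...,2]>0.13)&(P[...,2]<0.3)&(P[...,0]>0.43)&(P[...,0]<0.70)&(P[...,1]>0.18)&(P[...,1]<0.29)
    q3=P[l];
    for _ in range(5):
        c=q3.mean(0);nv=np.linalg.svd(q3-c,full_matrices=False)[2][2];r=np.abs((q3-c)@nv);q3=q3[r<0.006]
    print('lid',len(q3),c,nv,np.rad2deg(np.arctan2(nv[0],nv[1])),q3.min(0),q3.max(0))
    # rect fit: frame band fit by edges
E
```

```text
scene 1395 0.09581684262658725 ((0.5626425743103027, 0.11701348423957825), (0.2101070135831833, 0.2658478617668152), 86.11397552490234) [0.42637052 0.01026159 0.09000957] [0.70104907 0.2291035  0.10194842]
floor 3555 0.016218903834801696 ((0.567883312702179, 0.11142154783010483), (0.19400031864643097, 0.26263540983200073), 85.98287200927734)
lid 7464 [0.57300164 0.23484717 0.21885129] [-0.06556051 -0.98799793  0.13986389] -176.2035934921804 [0.43430314 0.21217202 0.13002546] [0.69997232 0.25784715 0.29994951]
side 2191 0.09668039891791555 ((0.5618042349815369, 0.11807791143655777), (0.20089110732078552, 0.268229216337204), 86.29598999023438) [0.42344851 0.0128215  0.09005525] [0.70095748 0.22467773 0.10165829]
floor 7884 0.01653009359622959 ((0.5670655965805054, 0.11825314164161682), (0.20103205740451813, 0.2621617317199707), 86.23542785644531)
lid 261 [0.60193882 0.2334454  0.22075303] [-0.06533674 -0.98801629  0.13983891] -176.2165837966726 [0.43637146 0.21556372 0.1302463 ] [0.69854718 0.25414808 0.2998201 ]
```

View pics/top_side.png

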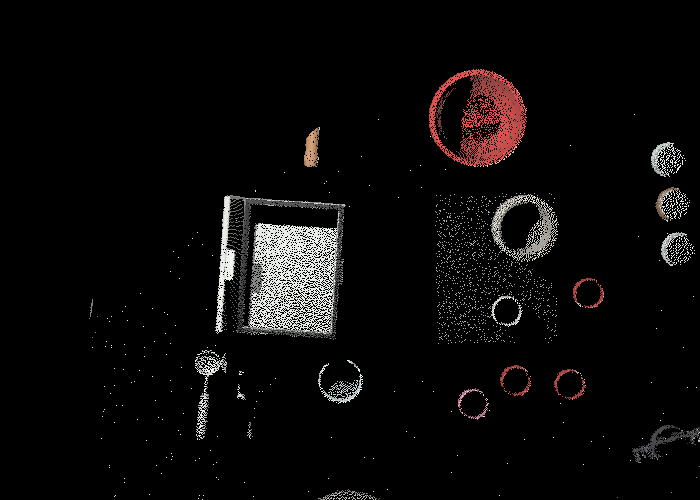

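View pics/top_scene.png

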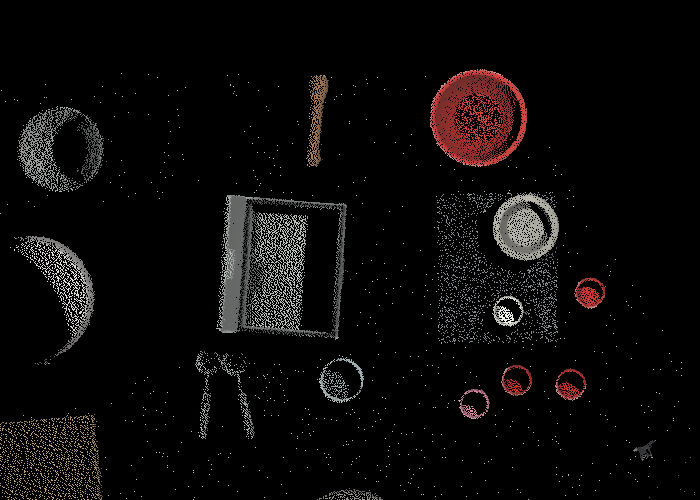

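```bash
cat >> h.py <<'E'
from scipy.spatial.transform import Rotation as Rn
YAW=-0.0662
CX=np.array([np.cos(YAW),np.sin(YAW),0]);CY=np.array([-np.sin(YAW),np.cos(YAW),0]);CZ=np.array([0,0,1.])
C0=np.array([0.563,0.118,0])
def ch(x,y,z): return C0+x*CX+y*CY+z*CZ
def quat(yaxis_sign=1,tilt=0.):
    # tool z = down tilted towards chest -y ; tool y along +-chest x
    z=-np.sin(tilt)*CY-np.cos(tilt)*CZ; y=yaxis_sign*CX; x=np.cross(y,z)
    return Rn.from_matrix(np.c_[x,y,z]).as_quat(scalar_first=True)
E
python3 - <<'E'
from h import *
cal=calibration('wrist');R=cv2.Rodrigues(np.array(cal['rvec']))[0]
s=env.get_state();Rt=Rn.from_quat(s['orientation'],scalar_first=True).as_matrix()
print('cam in tool',Rt.T@(-R.T@np.array(cal['tvec']).ravel()-s['tcp_pos']),env.nose_length)
for sg in (1,-1):
    q=quat(sg); print(sg,q)
    for p in [(0.477,-0.315,0.2),(0.477,-0.315,0.092),ch(0,-.03,.3),ch(0,-.03,.105)]:
        j=kin.inverse_kinematics(p,q);print(None if j is None else np.round(j,2))
    for th,t in [(1.8,.8),(1.71,.7),(1.71,.3),(1.3,.6),(.8,.4),(0.3,.1),(0,0)]:
        r=.2;p=ch(0,.1-r*np.cos(th)+.012*np.sin(th),.097+r*np.sin(th)+.012*np.cos(th))
        p=p-.073*(-np.sin(t)*CY-np.cos(t)*CZ)
        j=kin.inverse_kinematics(p,quat(sg,t));print(th,t,p.round(3),None if j is None else np.round(j,2))
for n in ['scene','side']:
    D=np.load(f'{n}0.npz');im,d,P=D['im'],D['d'],D['P']
    m=(d>0)&(P[...,2]>0.094)&(P[...,2]<0.1)&(im.max(2)<60)
    q=P-C0; X=q@CX;Y=q@CY; m&=(abs(X)<.16)&(abs(Y)<.125)
    for nm,sel,V in [('x-',abs(Y)<.08,X),('y',abs(X)<.1,Y)]:
        v=V[m&sel]; h,e=np.histogram(v,bins=np.arange(-.15,.151,.003)); print(n,nm,[(round(e[i],3),h[i]) for i in range(len(h)) if h[i]>3])
E
```

```text
cam in tool [ 0.0824321   0.0006964  -0.07036139] 0.0726
1 [ 0.          0.73012042  0.6833185  -0.        ]
[ 0.75  0.45 -0.35  1.88  0.2   0.84  0.23]
[ 0.71  0.61 -0.3   1.94  0.29  0.64  0.16]
[ 0.31  0.4  -0.74  1.78  0.3   1.08 -0.6 ]
[ 0.16  0.63 -0.56  1.93  0.49  0.72 -0.75]
1.8 0.8 [0.577 0.327 0.34 ] [-0.57  0.72 -0.38  1.28  0.67  1.9  -1.04]
1.71 0.7 [0.575 0.304 0.349] [-0.41  0.68 -0.59  1.33  0.7   1.86 -1.08]
1.71 0.3 [0.574 0.279 0.363] [ 0.03  0.68 -1.1   1.44  0.73  1.66 -1.15]
1.3 0.6 [0.57  0.217 0.353] [-0.03  0.68 -0.99  1.48  0.82  1.84 -1.14]
0.8 0.4 [0.563 0.116 0.316] [ 0.2   0.53 -0.92  1.68  0.7   1.48 -0.97]
0.3 0.1 [0.558 0.038 0.24 ] [ 0.28  0.44 -0.64  1.86  0.42  1.   -0.63]
0 0 [0.556 0.018 0.182] [ 0.3   0.5  -0.57  1.92  0.36  0.83 -0.53]
-1 [-0.         -0.6833185   0.73012042 -0.        ]
[ 0.25  0.44  0.28  1.92 -0.17  0.81 -2.58]
[ 0.26  0.61  0.29  1.97 -0.29  0.6  -2.47]
[ 0.59  0.57 -1.18  1.77  0.57  1.2   2.32]
[ 0.56  0.94 -1.2   1.9   1.02  1.08  2.  ]
1.8 0.8 [0.577 0.327 0.34 ] [-0.57  0.72 -0.38  1.28  0.67  1.9   2.1 ]
1.71 0.7 [0.
[... 961 characters left out ...]
75)), (np.float64(0.096), np.int64(78)), (np.float64(0.099), np.int64(69)), (np.float64(0.102), np.int64(9))]
side x- [(np.float64(-0.135), np.int64(36)), (np.float64(-0.132), np.int64(80)), (np.float64(-0.129), np.int64(118)), (np.float64(-0.126), np.int64(32)), (np.float64(0.123), np.int64(82)), (np.float64(0.126), np.int64(159)), (np.float64(0.129), np.int64(190)), (np.float64(0.132), np.int64(20))]
side y [(np.float64(-0.099), np.int64(51)), (np.float64(-0.096), np.int64(127)), (np.float64(-0.093), np.int64(129)), (np.float64(-0.09), np.int64(36)), (np.float64(0.09), np.int64(154)), (np.float64(0.093), np.int64(178)), (np.float64(0.096), np.int64(148)), (np.float64(0.099), np.int64(56))]
```

```bash
python3 - <<'E'
from h import *
q=quat(1)
env.grip(0.085,40)
env.reach([0.477,-0.315,0.2],q)
im,d,P=cloud('wrist','pics/w1.png')
m=(d>0)&(P[...,2]>0.047)&(P[...,2]<0.06)&(np.hypot(P[...,0]-.477,P[...,1]+.315)<.05)
c=P[m][:,:2].astype(np.float32);print(len(c),cv2.minEnclosingCircle(c),c.mean(0),env.get_state()['time'])
E
```

```text
1948 ((0.4754183292388916, -0.3154394328594208), 0.030167231336236) [ 0.47561157 -0.31529763] 2.0167
```

View pics/w1.png

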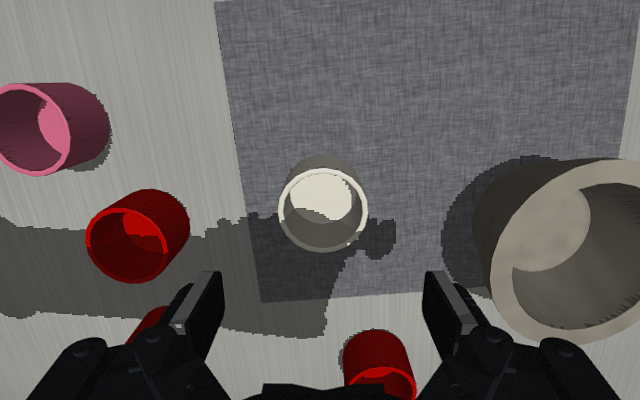

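The wrist view shows the cup at (323,210), centred between the jaws with clear space around it. The fitted rim radius of 30.2 mm matches the 60 mm cup. Now I'll grasp it.

```bash
python3 - <<'E'
from h import *
env.movel([0.476,-0.3155,0.2],0.1)
env.movel([0.476,-0.3155,0.087],0.1,stop_force=6)
env.grip(0.05,40)
s=env.get_state();print(s['time'],s['tcp_pos'],s['opening'],s['force'])
env.movel([0.476,-0.3155,0.14],0.1)
s=env.get_state();print(s['opening'],s['force'])
env.movel([0.476,-0.3155,0.3],0.2)
im,d,P=cloud('wrist','pics/w2.png');print(env.get_state()['time'],env.get_state()['opening'])
E
```

```text
3.9167 [ 0.47628712 -0.31575112  0.08777686] 0.05776422888427579 [-0.76068016  0.43498002  5.29970329]
0.05811942412638275 [-0.40924783  0.49171574 -1.87752321]
5.6 0.05824467589789313
```

View pics/w2.png

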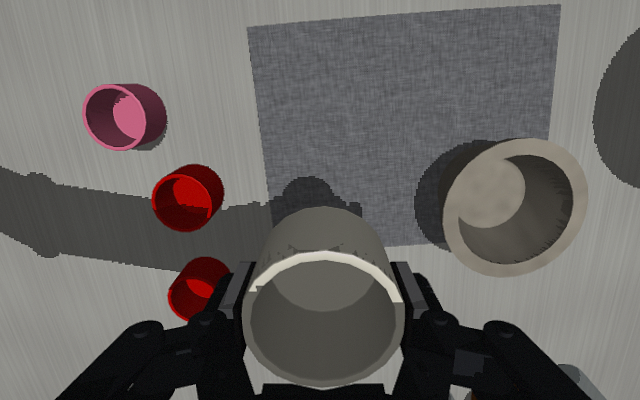

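The cup is held squarely at (323,310), so I'll move it into the chest.

```bash
python3 - <<'E'
from h import *
p=ch(0,-.03,.3)
env.movel(p,0.25)
env.movel(ch(0,-.03,.125),0.15)
s=env.get_state();print(s['force'],s['tcp_pos'],s['time'])
r=env.movel(ch(0,-.03,.0965),0.03,stop_force=3.)
s=env.get_state();print(r,s['force'],s['tcp_pos'],s['opening'])
E
```

```text
[-0.4580041   0.67758909 -1.27095936] [0.56163675 0.08824581 0.12589448] 8.7167
True [ 0.00863054 -0.614886    5.40052265] [0.56079952 0.08800196 0.10078009] 0.058318868183209964
```

```bash
python3 - <<'E'
from h import *
env.grip(0.085)
s=env.get_state();print(s['force'],s['opening'])
env.dwell(0.3)
env.movel(ch(0,-.03,.2),0.1)
im,d,P=cloud('wrist','pics/w3.png')
m=(d>0)&(P[...,2]>0.058)&(P[...,2]<0.074)&(np.hypot(*(P[...,:2]-ch(0,-.03,0)[:2]).transpose(2,0,1))<.05)
c=P[m][:,:2].astype(np.float32);print(cv2.minEnclosingCircle(c),ch(0,-.03,0),np.median(P[m][:,2]))
cloud('side','pics/s3.png')
print(env.get_state()['time'])
E
```

```text
[0.08085014 0.10891919 0.85569717] 0.08506584796569999
((0.560047447681427, 0.0879603773355484), 0.030251434072852135) [0.56101545 0.08806571 0.        ] 0.06581947019400132
11.4167
```

View pics/w3.png

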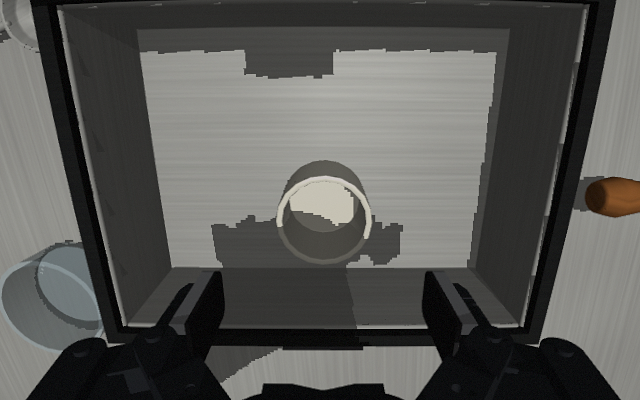

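View pics/s3.png

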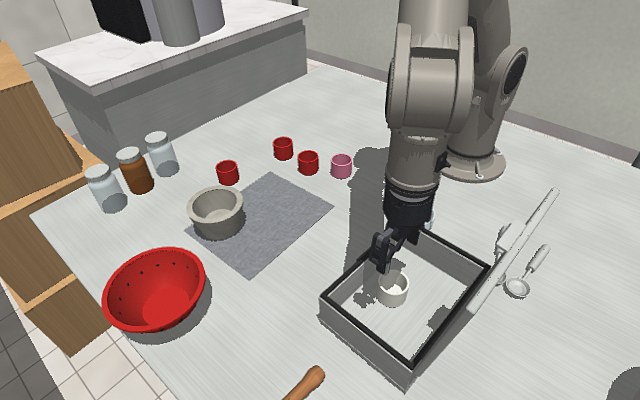

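The cup stands upright at chest (0,-0.03), and its rim at 66 mm fits a cup on the floor. Next I'll check the room behind the lid and plan the push.

```bash
python3 - <<'E'
from h import *
D=np.load('scene0.npz');P=D['P'];d=D['d']
for y0 in np.arange(.28,.75,.05):
    m=(d>0)&(P[...,1]>y0)&(P[...,1]<y0+.05)&(P[...,0]>.35)&(P[...,0]<.85)
    print(round(y0,2),m.sum(),np.percentile(P[m][:,2],[50,98,100]).round(3) if m.sum() else '')
def ptip(tip,t): return tip-.0726*(-np.sin(t)*CY-np.cos(t)*CZ)
for y,z in [(.2,.46),(.2,.42),(.2,.36),(.2,.3),(.17,.28)]:
  for t in (.3,.45,.6):
    p=ptip(ch(0,y,z),t); j=kin.inverse_kinematics(p,quat(1,t));print(y,z,t,p.round(3),None if j is None else np.round(j,2))
E
```

```text
0.28 996 [0.    0.012 0.015]
0.33 906 [0.    0.004 0.006]
0.38 787 [-0.001  0.003  0.004]
0.43 727 [-0.     0.003  0.006]
0.48 1935 [0.051 0.183 0.188]
0.53 2071 [0.157 0.197 0.203]
0.58 1633 [0.059 0.199 0.202]
0.63 894 [0.07  0.192 0.196]
0.68 196 [0.    0.005 0.005]
0.73 299 [-0.     0.003  0.005]
0.2 0.46 0.3 [0.578 0.339 0.529] [-0.4   0.5  -0.53  1.09  0.43  1.85 -0.9 ]
0.2 0.46 0.45 [0.578 0.349 0.525] [-0.65  0.53 -0.18  1.05  0.39  1.91 -0.82]
0.2 0.46 0.6 [0.579 0.358 0.52 ] [-1.1   0.64  0.64  1.04  0.14  1.9  -0.54]
0.2 0.42 0.3 [0.578 0.339 0.489] [-0.4   0.51 -0.5   1.17  0.42  1.77 -0.92]
0.2 0.42 0.45 [0.578 0.349 0.485] [-0.51  0.56 -0.42  1.11  0.49  1.88 -0.92]
0.2 0.42 0.6 [0.579 0.358 0.48 ] [-0.91  0.59  0.23  1.1   0.31  1.88 -0.73]
0.2 0.36 0.3 [0.578 0.339 0.429] [-0.41  0.52 -0.48  1.27  0.41  1.65 -0.94]
0.2 0.36 0.45 [0.578 0.349 0.425] [-0.51  0.57 -0.4   1.21  0.47  1.77 -0.96]
0.2 0.36 0.6 [0.579 0.358 0.42 ] [-0.61  0.63 -0.32  1.16  0.53  1.88 -0.95]
0.2 0.3 0.3 [0.578 0.339 0.369] [-0.41  0.55 -0.46  1.36  0.41  1.54 -0.97]
0.2 0.3 0.45 [0.578 0.349 0.365] [-0.52  0.6  -0.38  1.3   0.47  1.66 -0.99]
0.2 0.3 0.6 [0.579 0.358 0.36 ] [-0.6   0.66 -0.32  1.24  0.53  1.78 -1.  ]
0.17 0.28 0.3 [0.576 0.309 0.349] [-0.37  0.53 -0.45  1.43  0.42  1.48 -0.96]
0.17 0.28 0.45 [0.576 0.319 0.345] [-0.48  0.58 -0.38  1.38  0.48  1.6  -0.98]
0.17 0.28 0.6 [0.577 0.329 0.34 ] [-0.57  0.64 -0.31  1.33  0.53  1.71 -1.  ]
```

```bash
cat >> h.py <<'E'
def ptip(tip,t): return tip-.0726*(-np.sin(t)*CY-np.cos(t)*CZ)
def lidpt(r,th,h=.0968): return ch(0,.1-r*np.cos(th)+.012*np.sin(th),h+r*np.sin(th)+.012*np.cos(th))
def tipof(s):
    return s['tcp_pos']+.0726*Rn.from_quat(s['orientation'],scalar_first=True).as_matrix()[:,2]
def tochest(p):
    d=p-C0; return np.array([d@CX,d@CY,d[2]])
E
python3 - <<'E'
from h import *
env.movel(ch(0,-.03,.48),0.25)
env.grip(0.0,20)
q=quat(1,.45)
env.reach(ptip(ch(0,.2,.42),.45),q)
print(env.get_state()['time'],env.get_state()['qpos'].round(2))
env.movel(ptip(ch(0,.2,.285),.45),0.15)
s=env.get_state();print(s['force'],tochest(tipof(s)),s['opening'])
r=env.movel(ptip(ch(0,.12,.285),.45),0.04,stop_force=4)
s=env.get_state();print(r,s['force'],tochest(tipof(s)),s['time'])
cloud('scene','pics/sc4.png')
E
```

```text
14.3917 [-0.44  0.58 -0.55  1.11  0.54  1.91 -0.96]
[ 0.57857342 -0.62045426 -0.25608357] [0.00036943 0.20026011 0.28622936] 6.009044525047577e-05
True [-0.21285671  1.1411673   0.08070857] [-4.09747905e-05  1.47515079e-01  2.84976349e-01] 16.7083
```

View pics/sc4.png

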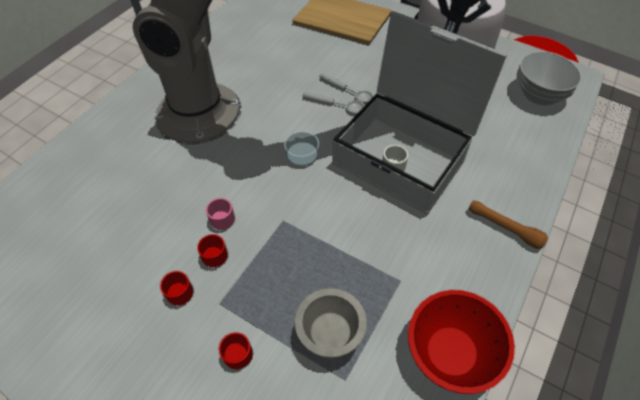

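Contact is made at chest y=0.1475, which fits a lid at about 1.71 rad. Now I'll push it over in an arc, watching the force at each step.

```bash
cat >> h.py <<'E'
def tilt(th): return min(.45,max(0,.5*(th)))
def push(th0,th1,n,v,r0,r1,lim=14,base=None):
    for th,r in zip(np.linspace(th0,th1,n),np.linspace(r0,r1,n)):
        t=tilt(th)
        hit=env.movel(ptip(lidpt(r,th),t),v,rot=quat(1,t),stop_force=lim)
        s=env.get_state();f=s['force']
        c=tochest(tipof(s))
        print(f"{th:.2f} {hit} t={s['time']:.2f} Fy {f@CY:.1f} Fz {f[2]:.1f} Fx {f@CX:.1f} tip {c.round(4)}",flush=True)
        if hit or np.linalg.norm(f)>20: print('STOP');break
E
python3 - <<'E'
from h import *
push(1.62,1.0,7,0.06,.19,.195)
E
```

```text
1.62 False t=17.35 Fy 7.4 Fz 5.8 Fx -0.4 tip [-2.000e-04  1.243e-01  2.871e-01]
1.52 False t=17.83 Fy 5.8 Fz 1.0 Fx 0.8 tip [-2.000e-04  1.040e-01  2.879e-01]
1.41 False t=18.32 Fy 5.9 Fz -3.3 Fx 0.7 tip [-0.0004  0.0839  0.287 ]
1.31 False t=18.80 Fy 5.6 Fz -2.2 Fx 1.0 tip [-0.0005  0.0639  0.285 ]
1.21 False t=19.28 Fy 4.6 Fz -0.6 Fx -0.5 tip [-0.0005  0.0441  0.281 ]
1.10 False t=19.77 Fy 4.7 Fz -1.6 Fx -0.5 tip [-0.0004  0.0244  0.2751]
1.00 False t=20.25 Fy 3.8 Fz -1.2 Fx -0.5 tip [-2.000e-04  5.000e-03  2.673e-01]
```

```bash
python3 - <<'E'
from h import *
push(.9,.2,8,0.06,.196,.2)
cloud('side','pics/s5.png')
E
```

```text
0.90 False t=20.73 Fy 2.9 Fz -0.8 Fx -0.1 tip [-0.     -0.0128  0.2579]
0.80 False t=21.23 Fy 0.5 Fz -0.5 Fx -0.5 tip [ 1.000e-04 -2.940e-02  2.463e-01]
0.70 False t=21.74 Fy 0.0 Fz -0.3 Fx 1.2 tip [-0.     -0.0438  0.2329]
0.60 False t=22.25 Fy 0.3 Fz 0.5 Fx 0.2 tip [-2.000e-04 -5.720e-02  2.182e-01]
0.50 False t=22.76 Fy -0.2 Fz 0.1 Fx 0.0 tip [-2.000e-04 -6.890e-02  2.022e-01]
0.40 False t=23.27 Fy 0.2 Fz -0.2 Fx 0.1 tip [-0.0002 -0.0791  0.1852]
0.30 False t=23.77 Fy 0.5 Fz 0.3 Fx -0.3 tip [-0.0002 -0.0875  0.167 ]
0.20 False t=24.27 Fy -0.4 Fz 0.9 Fx 0.8 tip [-0.0002 -0.0942  0.1481]
```

View pics/s5.png

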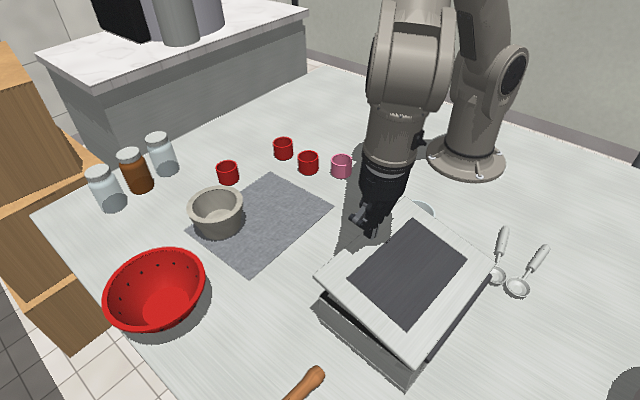

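```bash
cat >> h.py <<'E'
def lidang(n='side'):
    im,d,P=cloud(n); q=P-C0
    X=q@CX;Y=q@CY;Z=q[...,2]
    m=(d>0)&(abs(X)<.12)&(Y>-.09)&(Y<.07)&(Z>.1)&(Z<.3)
    # exclude robot (dark + near tip)
    m&=~((abs(X)<.06)&(Y<0.0)) 
    A=np.c_[Y[m],np.ones(m.sum())];z=Z[m];w=np.ones(len(z),bool)
    for _ in range(6):
        c=np.linalg.lstsq(A[w],z[w],rcond=None)[0]; w=abs(z-A@c)<.006
    return np.arctan(-c[0]),c,w.sum(),len(z)
E
python3 - <<'E'
from h import *
print(lidang(),lidang('scene'))
E
```

```text
(np.float64(0.18754128052846114), array([-0.18977138,  0.12903068]), np.int64(7739), 7762) (np.float64(0.19896062278949528), array([-0.20162818,  0.12813988]), np.int64(2015), 2027)
```

```bash
python3 - <<'E'
from h import *
def tilt0(th): return 0.
import h; h.tilt=lambda th: max(0.,.5*(th-.1))
push(.15,.05,3,0.03,.201,.203,lim=10)
p=env.get_state()['tcp_pos'].copy(); cmd=ptip(lidpt(.203,.05),0.)
for i in range(30):
    cmd[2]-=.0005
    hit=env.movel(cmd,0.008,rot=quat(1,0.),stop_force=6)
    f=np.mean([env.get_state()['force'][2] for _ in range(1)])
    s=env.get_state();z=tipof(s)[2]
    print(f"{i} {hit} cmd {cmd[2]-.0726:.4f} z {z:.4f} Fz {f:.1f} Fy {s['force'][1]:.1f} t {s['time']:.2f}",flush=True)
    if f>13 or hit: break
E
```

```text
0.15 False t=24.99 Fy 1.2 Fz 1.4 Fx 0.8 tip [ 0.     -0.0976  0.1386]
0.10 False t=25.50 Fy 0.0 Fz -0.5 Fx 0.4 tip [-0.0003 -0.1001  0.1284]
0.05 False t=25.99 Fy -0.5 Fz -0.3 Fx 0.2 tip [-0.     -0.1026  0.1186]
0 False cmd 0.1184 z 0.1184 Fz -0.1 Fy -0.2 t 26.24
1 False cmd 0.1179 z 0.1180 Fz 1.7 Fy -0.2 t 26.49
2 False cmd 0.1174 z 0.1176 Fz 4.0 Fy -1.7 t 26.74
3 False cmd 0.1169 z 0.1171 Fz 4.8 Fy -1.8 t 26.99
4 False cmd 0.1164 z 0.1167 Fz 6.7 Fy -2.4 t 27.24
5 False cmd 0.1159 z 0.1165 Fz 9.5 Fy -3.2 t 27.49
6 False cmd 0.1154 z 0.1162 Fz 10.0 Fy -3.2 t 27.74
7 False cmd 0.1149 z 0.1158 Fz 11.6 Fy -2.4 t 27.99
8 False cmd 0.1144 z 0.1154 Fz 11.9 Fy -2.7 t 28.24
9 False cmd 0.1139 z 0.1150 Fz 14.1 Fy -3.1 t 28.49
```

```bash
python3 - <<'E'
from h import *
cmd=ptip(lidpt(.203,.05),0.); cmd[2]=.1139+.0726
for i in range(30):
    cmd[2]-=.0004
    hit=env.movel(cmd,0.008,stop_force=5)
    s=env.get_state();z=tipof(s)[2];f=s['force'][2]
    print(f"{i} {hit} cmd {cmd[2]-.0726:.4f} z {z:.4f} Fz {f:.1f} Fy {s['force'][1]:.1f} t {s['time']:.2f}",flush=True)
    if f>19 or hit or f<8: break
E
```

```text
0 False cmd 0.1135 z 0.1145 Fz 13.0 Fy -2.7 t 28.74
1 False cmd 0.1131 z 0.1140 Fz 12.1 Fy -3.3 t 28.99
2 False cmd 0.1127 z 0.1136 Fz 11.0 Fy -2.9 t 29.24
3 False cmd 0.1123 z 0.1131 Fz 10.0 Fy -3.1 t 29.49
4 False cmd 0.1119 z 0.1126 Fz 10.0 Fy -3.7 t 29.74
5 False cmd 0.1115 z 0.1121 Fz 7.5 Fy -2.5 t 29.99
```

The force peaked near 14 N and is now dropping, so the striker is past the catch. I'll continue down to the seal and hold about 18 N.

```bash
python3 - <<'E'
from h import *
cmd=ptip(lidpt(.203,.05),0.); cmd[2]=.1115+.0726
def avg():
    a=[]
    for _ in range(4): env.dwell(.03); a.append(env.get_state()['force'])
    return np.mean(a,0)
for i in range(40):
    cmd[2]-=.0003
    hit=env.movel(cmd,0.008,stop_force=6)
    s=env.get_state();z=tipof(s)[2];F=avg();f=F[2]
    print(f"{i} {hit} cmd {cmd[2]-.0726:.4f} z {z:.4f} Fz {f:.1f} |F| {np.linalg.norm(F):.1f} t {s['time']:.2f}",flush=True)
    if f>17. or hit: break
np.save('cmd.npy',cmd)
E
```

```text
0 False cmd 0.1112 z 0.1119 Fz 10.6 |F| 11.7 t 30.24
1 False cmd 0.1109 z 0.1115 Fz 8.9 |F| 9.9 t 30.62
2 False cmd 0.1106 z 0.1110 Fz 7.9 |F| 9.0 t 31.01
3 False cmd 0.1103 z 0.1108 Fz 9.1 |F| 10.0 t 31.39
4 False cmd 0.1100 z 0.1104 Fz 7.8 |F| 8.7 t 31.77
5 False cmd 0.1097 z 0.1100 Fz 6.8 |F| 8.0 t 32.16
6 False cmd 0.1094 z 0.1096 Fz 5.2 |F| 6.8 t 32.54
7 False cmd 0.1091 z 0.1092 Fz 5.1 |F| 6.4 t 32.92
8 False cmd 0.1088 z 0.1088 Fz 4.2 |F| 5.4 t 33.31
9 False cmd 0.1085 z 0.1085 Fz 2.9 |F| 4.1 t 33.69
10 False cmd 0.1082 z 0.1084 Fz 4.8 |F| 5.3 t 34.08
11 False cmd 0.1079 z 0.1081 Fz 5.4 |F| 6.0 t 34.46
12 False cmd 0.1076 z 0.1079 Fz 6.2 |F| 6.7 t 34.84
13 False cmd 0.1073 z 0.1078 Fz 7.6 |F| 8.3 t 35.23
14 False cmd 0.1070 z 0.1076 Fz 8.7 |F| 9.2 t 35.61
15 False cmd 0.1067 z 0.1075 Fz 11.0 |F| 11.7 t 35.99
16 False cmd 0.1064 z 0.1074 Fz 13.4 |F| 14.4 t 36.38
17 False cmd 0.1061 z 0.1073 Fz 14.3 |F| 15.2 t 36.76
18 False cmd 0.1058 z 0.1072 Fz 16.4 |F| 17.3 t 37.14
19 False cmd 0.1055 z 0.1070 Fz 18.4 |F| 19.4 t 37.52
```

```bash
python3 - <<'E'
from h import *
for _ in range(6):
    env.dwell(.2);s=env.get_state();print(s['force'].round(1),s['time'])
print(lidang())
cmd=np.load('cmd.npy')
up=cmd.copy()
env.movel(up+[0,0,.004],.01); s=env.get_state();print(s['force'],tipof(s)[2])
env.movel(up+[0,0,.15],.1)
env.dwell(.3)
print(lidang(),lidang('scene'),env.get_state()['force'],env.get_state()['time'])
cloud('side','pics/s6.png');cloud('scene','pics/sc6.png')
E
```

```text
[-5.2 -4.7 17.9] 37.8583
[-5.2 -2.3 18.9] 38.0583
[-5.1 -3.5 18.3] 38.2583
[-5.4 -3.4 17.9] 38.4583
[-4.8 -3.4 18.5] 38.6583
[-5.3 -3.2 18.1] 38.8583
(np.float64(-0.011538864255008552), array([0.01153938, 0.10861647]), np.int64(7111), 7113)
[ 0.00776576 -0.51337613  0.28346415] 0.10917119791066729
(np.float64(-0.011764897102912722), array([0.01176544, 0.10860518]), np.int64(7103), 7103) (np.float64(0.00024464684887023095), array([-0.00024465,  0.10779961]), np.int64(3469), 3469) [-0.05001659 -0.16019641 -0.61510564] 41.4667
```

View pics/s6.png

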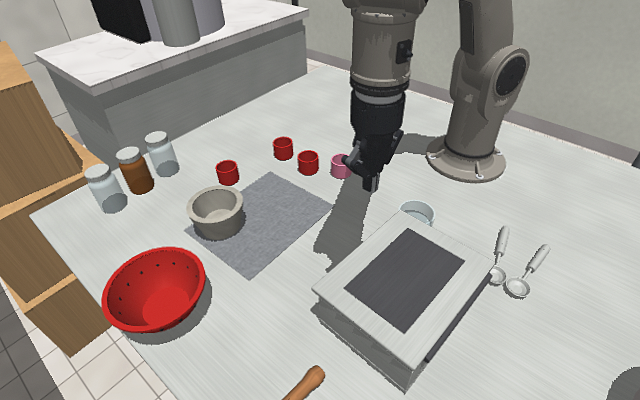

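View pics/sc6.png

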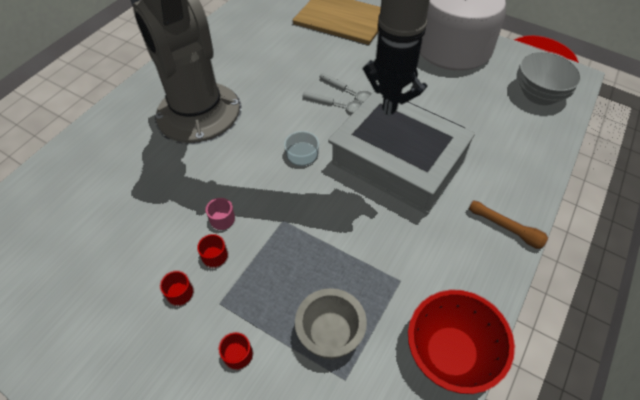

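The lid lies flat on the chest in both views and the other objects are where they were. The arm is clear, so I'll hand in.

```bash
python3 - <<'E'
from h import *
job.job_done()
E
```

```text
the job is handed in; nothing more can be done
```

I put the white cup upright in the chest, shut the lid past its catch, and handed the job in at about 41.5 s. No verdict was reported.

- **Cup:** it stood upright and released at about (0, -0.03) m in the chest frame, with its rim at 66 mm as expected on the 16 mm floor. I last saw it there before closing the lid, so its final pose inside is not checked.
- **Closing the lid:** I pushed it over from behind at 0.06 m/s or less with no slam, and the push stayed below about 10 N until the catch. The catch peaked at about 14 N, then the force fell to about 3 N before rising again on the seal, with the lid's outside at about 108 mm.
- **Pressing:** I held 18 to 19 N vertically for over a second (about 19 to 20 N in total with sideways force). The most I saw was about 20 N.
- **Final checks:** the lid angle read 0.000 rad from the scene camera but -0.012 rad from the side camera. A lid can't sit below 0, so I put the difference down to camera calibration. The lid did not spring back when I let go, the arm was 15 cm clear with no force on it, and the pictures show nothing else moved.

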